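# Pop open the green light chamber

### The arm

A 6-joint arm with a two-finger parallel gripper is mounted at the origin on the work surface. World frame = base frame: x ahead of the robot, y to its left, z up, the work surface at z = 0. Lengths are in m, angles in degrees, forces in N, time in s.
With the tool pointing down it reaches from about 0.275 to 0.775 m from the base axis. Payload 14.6 kg.
Tool frame: the origin (TCP) lies at the centre of the arm's flange, where the gripper is bolted on; the fingertips stand 173 mm ahead of it and the grasp point (between the pads) lies 155 mm ahead of it; z points along the fingers, y is the line along which they close (so a half turn about z gives the same grasp; the last joint's range is limited). The gripper opens to 85 mm and grips with 20 to 120 N. Pads are 22 mm wide; open, the fingers measure 114 mm over their backs; the gripper's body (76 mm by 85 mm) begins 54 mm behind the grasp point. The pads swing forward as they close: fully open they stand 13 mm farther back than shut.
Start: joints at [-74.845, 15.075, -2.767, 72.158, 0, 81.102], TCP at [0.214, -0.479, 0.405] pointing down, gripper open.
Joint ranges: [-151.79, 151.79], [-50.71, 97.33], [-67.44, 78.34], [-121.81, 120.89], [-77.56, 73.72], [-180, 180]. Speed limits (degrees/s): [108.29, 108.29, 147.25, 159.86, 180, 180].

### API

Orientations are given as [roll, pitch, yaw] about the fixed x, y, z axes, in that order (R = Rz(yaw) Ry(pitch) Rx(roll)).
In Python, from station import observe, get_image, camera_model, sign_off gives the robot as it stands.
- The arm moves only by the tool move_arm, never from a script. Its argument "targets" is a list that holds one entry, the list of rows, each a list of 7 numbers: the turn, a rotation vector about the tool's x, y, z in rad, then the shift along the tool's x, y, z in m, then the opening, from -1 (shut) to 1 (fully open). A call has 1 to 12 rows; each row shifts and turns the commanded pose from where the row before left it, along the tool's axes as they then stand; what a row does not reach is not made up. A row lasts 1/8 s, in which the tool goes at most 62.5 mm and 10.7 degrees, less where a joint would pass 70% of its speed; a pose out of reach is approached as far as the arm can. A call is refused whole if a number of a shift passes 0.0625 or a number of a turn 0.188, either way. A call with a gripper value outside its range is refused whole. The fingers move at their own pace and stop on an object; "newtons" is the grip in N (left out, the last holds). Time passes only in rows, so rows that do not move let the fingers close. It gives the time, the measured TCP pose, the force, the opening and the grip force at its end, in the units of the state.
- observe(): the state, without advancing time (a new reading comes with each control period).
- get_image(name): name is "scene" or "side" or "wrist"; returns the picture (384x512x3 uint8, blue, green, red); there is no depth.
- camera_model(name): a dict with "fx", "fy", "cx", "cy" (pixels), "view" (4x4, takes a point from world to camera coordinates). Camera axes: x right, y down, z forward; pixel columns grow to the right and rows downward; lengths in m; the calibration is good to about 2 mm. A picture is of the moment at which its call begins: read the wrist's pose just before it. camera_model takes no time and is no camera call; for the wrist camera it gives the pose at the moment of the call.
- sign_off(): hands the job in; it is judged then, once.
The state is a dict: "time": time; "joint_positions": joint angles; "joint_velocities": joint speeds; "joint_torque": joint torques, N m; "ee_pos": TCP position; "orientation": TCP orientation; "force": force on the tool from outside, world axes, zero at the start; "torque": the same for the moment, N m; "gripper_width": finger opening in m; "gripper_force": force on a finger pad.
Only numpy, scipy, OpenCV 4.12 (cv2) and the standard library are available. Lean on these libraries where they do the work, as an engineer would, in place of code of your own. Each camera call takes 0.05 s, during which the arm holds its last target. There are 200 camera calls.

### The job

Open the light chamber with the green strips for airing, using only fingertip pushes: first push the orange lock on its top all the way to the front, off the lid, then press the white spot on the lid until the catch lets go and take the hand away, so that the lid springs up and stays ajar by itself. Leave the violet chamber shut and locked, do not pick up or shove any of the other things on the bench, and do not swing the lid wide open.

Things in the scene. Friction and masses are not known exactly. Their poses are not given: they have to be found in the camera images.
- green_chamber: Green chamber, fixed: clear acrylic box with green light strips along its edges, 240 (x) x 180 (y) x 156 mm high. Origin on the bench under the lid, 130 mm behind the front face, 110 mm before the back face; x points from the front (robot side, with the lock) to the back (hinge), y to the left seen from the front, z up. Turned up to 0.25 rad either way.
- green_lid (a joint): Hinge of the green chamber's black lid (161 x 166 x 6 mm), along y, 105 mm behind the origin, 150 mm up. rad: 0 shut and latched (top at 156 mm), + open, - pressed in. About 3 N on the spot presses it in; the catch lets go at -0.026 (spot 4 mm down), it bottoms at -0.045 (6.5 mm). Then, unlocked and let go, a spring swings it to about 0.3 in half a second and holds it (front edge 48 mm up).
- green_spot (a point): Centre of the white round press spot (28 mm across) on top of the green chamber's lid, near its front edge: 38 mm before the chamber's origin and 35 mm to the right of it, 156 mm above the bench when shut; it rides on the lid.
- green_lock (a joint): The green chamber's orange sliding lid lock, in m: 0 locked (plate reaches 12 mm over the lid's front edge and stops the lid rising) to 0.028, fully drawn towards the chamber's front (its -x); clear of the lid from about 0.013. About 1.5 N of friction; it stays where it is left. May start up to 0.004.
- green_fin (a point): Middle of the upright orange fin of the green chamber's lock: 6 mm thick (chamber's x), 30 mm wide (y), from 161 to 187 mm above the bench, on a flat plate (157 to 161 mm high) reaching 32 mm behind the fin's middle and 12 mm before it. With the lock at 0 it lies 78 mm before the chamber's origin and 45 mm to its left. Behind it all is flat.
- violet_chamber: Violet chamber, fixed: clear acrylic box with violet light strips along its edges, 240 (x) x 180 (y) x 156 mm high. Origin on the bench under the lid, 130 mm behind the front face, 110 mm before the back face; x points from the front (robot side, with the lock) to the back (hinge), y to the left seen from the front, z up. Turned up to 0.25 rad either way.
- violet_lid (a joint): Hinge of the violet chamber's black lid (161 x 166 x 6 mm), along y, 105 mm behind the origin, 150 mm up. rad: 0 shut and latched (top at 156 mm), + open, - pressed in. About 3 N on the spot presses it in; the catch lets go at -0.026 (spot 4 mm down), it bottoms at -0.045 (6.5 mm). Then, unlocked and let go, a spring swings it to about 0.3 in half a second and holds it (front edge 48 mm up).
- violet_spot (a point): Centre of the white round press spot (28 mm across) on top of the violet chamber's lid, near its front edge: 38 mm before the chamber's origin and 35 mm to the right of it, 156 mm above the bench when shut; it rides on the lid.
- violet_lock (a joint): The violet chamber's orange sliding lid lock, in m: 0 locked (plate reaches 12 mm over the lid's front edge and stops the lid rising) to 0.028, fully drawn towards the chamber's front (its -x); clear of the lid from about 0.013. About 1.5 N of friction; it stays where it is left. May start up to 0.004.
- violet_fin (a point): Middle of the upright orange fin of the violet chamber's lock: 6 mm thick (chamber's x), 30 mm wide (y), from 161 to 187 mm above the bench, on a flat plate (157 to 161 mm high) reaching 32 mm behind the fin's middle and 12 mm before it. With the lock at 0 it lies 78 mm before the chamber's origin and 45 mm to its left. Behind it all is flat.
- mesh_pot: Green plastic pot, 60 mm across, 55 mm high, standing on the bench between the two chambers; origin under its centre. Leave alone.
- meter: Black handheld meter, about 175 x 44 x 28 mm, lying on the bench to the right of the chambers; origin under its middle. Leave alone.
- bottle: White bottle with a blue cap, 60 mm across, 130 mm high; origin under its centre. Leave alone.
- jar: Amber jar, 60 mm across, 70 mm high; origin under its centre. Leave alone.

How it is judged:
By the outcome, as a careful person would: the job done as asked, in the order asked, and still so for the second after the job is handed in, with the robot touching nothing.
It also fails if it takes over 48 s, if anything falls off the work surface, if the arm or the gripper's body presses on something with over 40 N, if the wrist force passes 120 N, or if a joint passes its speed limit or range.

## Working session

There is one attempt and no reset: what is moved stays moved. The work goes in short steps, Python scripts to look and compute and a tool call to move; the robot and the scene stay as the last step left them, time stands still between calls to the robot, and variables do not carry over. Pictures are saved under pics/ and viewed, at most 10 in all, crops included, and the job is handed in when it is done.

Besides the shell and the picture viewer there is one more tool, called as name(argument=value, ...), one argument or row to a line, values as JSON. move_arm: Moves the arm, as the interface text tells. Its arguments: {"type":"object","properties":{"targets":{"type":"array"},"newtons":{"type":"number"}},"required":["targets"]}

```bash
mkdir -p pics; python3 - <<'E'
from station import *
import cv2, numpy as np
s=observe();print(s)
for n in("scene","side"):
    i=get_image(n);cv2.imwrite(f"pics/{n}0.png",i);m=camera_model(n);print(n,m)
E
```

```text
{'time': 0.0, 'joint_positions': array([-7.48437860e+01,  1.51011699e+01, -2.80409047e+00,  7.21591461e+01,
        2.20595489e-03,  8.11013527e+01]), 'joint_velocities': array([ 0.00377892, -0.02868459, -0.00423232, -0.07621574, -0.06562924,
       -0.05479111]), 'joint_torque': array([ 4.74299814e-04, -6.37606788e+01,  3.84563684e+01,  1.37883949e-02,
       -1.38681289e-04,  9.43480728e-06]), 'ee_pos': array([ 0.213967  , -0.47932453,  0.40420177]), 'orientation': array([-1.79936710e+02, -1.21422401e-02,  2.40548533e+01]), 'force': array([ 0.26945409, -0.51581001,  0.17318674]), 'torque': array([ 0.0139295 , -0.03671639,  0.03931501]), 'gripper_force': 0.0, 'gripper_width': 0.085396042136434}
scene {'fx': 474.8117596950931, 'fy': 474.8117596950931, 'cx': 245.5805879527221, 'cy': 190.74725394983474, 'view': array([[ 0.65725847,  0.75357789, -0.01147491, -0.40160568],
       [ 0.64325253, -0.56883832, -0.51249307, -0.29879297],
       [-0.39273081,  0.32945915, -0.85861468,  1.82493527],
       [ 0.        ,  0.        ,  0.        ,  1.        ]])}
side {'fx': 439.38064526817095, 'fy': 439.38064526817095, 'cx': 261.9401307500573, 'cy': 186.9804877995245, 'view': array([[-0.76626477, -0.64248265, -0.007372  ,  0.44315107],
       [-0.33115128,  0.40473188, -0.85236784,  0.28404466],
       [ 0.55061524, -0.65069819, -0.52289073,  1.21045043],
       [ 0.        ,  0.        ,  0.        ,  1.        ]])}
```

View pics/scene0.png

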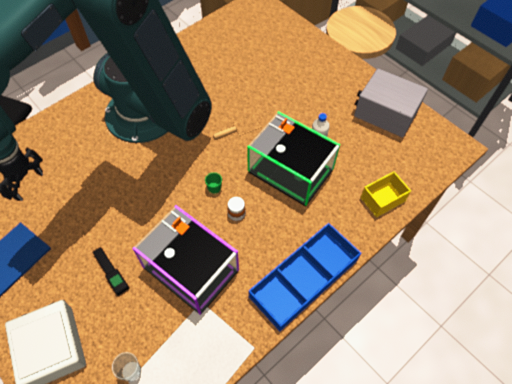

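View pics/side0.png

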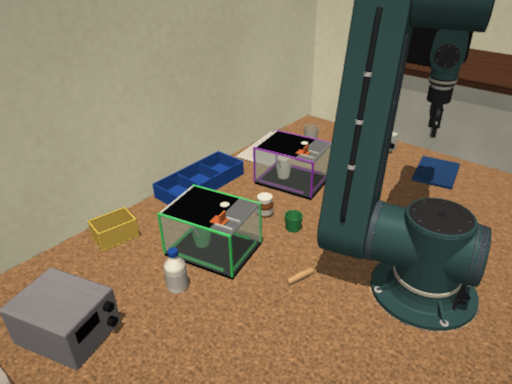

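The scene view shows the green chamber around (293,157), with its orange lock at (288,127) and white spot at (281,149). In the side view the lock is at about (220,213) and the spot at (225,205). Next I measure with masks.

```bash
cat > h.py <<'E'
import cv2, numpy as np
from station import *
def ray(m,p,z):
    R=m['view'][:3,:3];t=m['view'][:3,3];c=-R.T@t
    d=R.T@np.array([(p[0]-m['cx'])/m['fx'],(p[1]-m['cy'])/m['fy'],1]);return c+d*(z-c[2])/d[2]
def tri(ms,ps):
    P=[np.array([[m['fx'],0,m['cx']],[0,m['fy'],m['cy']],[0,0,1]])@m['view'][:3] for m in ms]
    X=cv2.triangulatePoints(P[0],P[1],np.float64(ps[0]).reshape(2,1),np.float64(ps[1]).reshape(2,1)).ravel();return X[:3]/X[3]
def blobs(mask,amin=8):
    n,l,s,c=cv2.connectedComponentsWithStats(mask.astype('uint8'));return [(s[k,4],c[k].round(1),s[k,:4]) for k in range(1,n) if s[k,4]>=amin]
def orange(i):
    h=cv2.cvtColor(i,cv2.COLOR_BGR2HSV);return cv2.inRange(h,(4,190,150),(16,255,255))>0
def white(i):
    h=cv2.cvtColor(i,cv2.COLOR_BGR2HSV);return cv2.inRange(h,(0,0,170),(180,70,255))>0
E
python3 - <<'E'
from h import *
box={'scene':(240,108,345,205),'side':(155,180,268,272)}
M={n:camera_model(n) for n in box}
for n,(a,b,c,d) in box.items():
    i=cv2.imread(f'pics/{n}0.png')[b:d,a:c]
    for nm,f in(('o',orange),('w',white)):
        for A,p,s in blobs(f(i)): p=p+[a,b];print(n,nm,A,p,ray(M[n],p,.156).round(4),ray(M[n],p,.17).round(4))
    if n=='scene':
        g=cv2.cvtColor(i,cv2.COLOR_BGR2GRAY);k=cv2.morphologyEx((g<45).astype('uint8'),cv2.MORPH_OPEN,np.ones((3,3)))
        cs=max(cv2.findContours(k,0,2)[0],key=cv2.contourArea);q=cv2.approxPolyDP(cs,6,True).reshape(-1,2)+[a,b]
        for p in q: print('lid',p,ray(M[n],p,.156).round(4))
    cv2.imwrite(f'pics/{n}_crop.png',cv2.resize(i,None,fx=5,fy=5,interpolation=cv2.INTER_CUBIC))
E
```

```text
scene o 91 [286.7 127.3] [0.5048 0.2771 0.156 ] [0.5122 0.2688 0.17  ]
scene w 29 [279.1 117.1] [0.4561 0.288  0.156 ] [0.4641 0.2796 0.17  ]
scene w 70 [269.3 129.3] [0.4724 0.228  0.156 ] [0.4803 0.2202 0.17  ]
scene w 12 [288.8 122. ] [0.4931 0.2979 0.156 ] [0.5007 0.2894 0.17  ]
scene w 135 [320.7 126. ] [0.5761 0.3657 0.156 ] [0.5828 0.3563 0.17  ]
scene w 55 [280.1 148. ] [0.5521 0.2024 0.156 ] [0.5591 0.1949 0.17  ]
scene w 143 [324.6 162.5] [0.6873 0.2693 0.156 ] [0.6927 0.261  0.17  ]
scene w 27 [241.6 201.5] [ 0.6203 -0.0217  0.156 ] [ 0.6265 -0.0267  0.17  ]
lid [295 125] [0.5161 0.3046 0.156 ]
lid [280 140] [0.5284 0.2243 0.156 ]
lid [286 150] [0.5706 0.2112 0.156 ]
lid [269 155] [0.5487 0.1567 0.156 ]
lid [310 177] [0.6952 0.1958 0.156 ]
lid [333 144] [0.6547 0.3422 0.156 ]
side w 68 [175.2 199.5] [0.6837 0.2793 0.156 ] [0.6659 0.2924 0.17  ]
side w 101 [262.8 197. ] [0.4884 0.1014 0.156 ] [0.4744 0.118  0.17  ]
side w 36 [224.1 203.9] [0.5529 0.2029 0.156 ] [0.5377 0.2176 0.17  ]
side w 22 [232.4 218.6] [0.4827 0.2417 0.156 ] [0.4689 0.2556 0.17  ]
side w 30 [223.8 226.1] [0.4768 0.2825 0.156 ] [0.463  0.2956 0.17  ]
side w 235 [173.3 264.9] [0.4614 0.4748 0.156 ] [0.448  0.4842 0.17  ]
```

View pics/scene_crop.png

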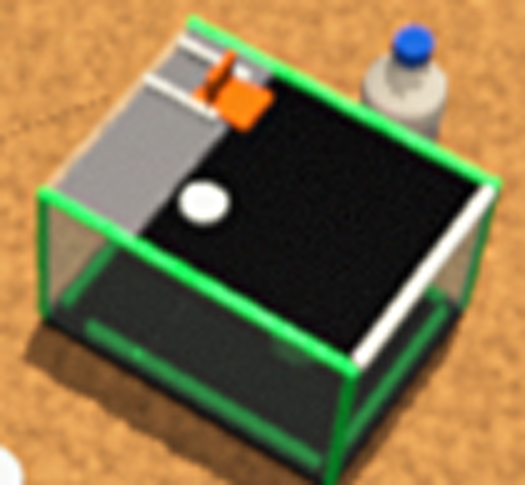

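The crop shows the top corners at crop pixels (190,20), (42,192), (352,368) and (497,182). The fin is at about (217,76), its plate at (240,100), and the spot at (204,202).

```bash
python3 - <<'E'
from h import *
m=camera_model('scene')
fl,fr,br,bl=[ray(m,(x/5+240,y/5+108),.156)[:2] for x,y in((190,20),(42,192),(352,368),(497,182))]
print(fl,fr,br,bl,[np.linalg.norm(a-b).round(3) for a,b in((fl,fr),(br,bl),(fl,bl),(fr,br))])
an=lambda v:np.degrees(np.arctan2(v[1],v[0]))
print(an(bl-fl),an(br-fr),an(fl-fr)-90,an(bl-br)-90)
yw=np.radians(np.mean([an(bl-fl),an(br-fr),an(fl-fr)-90,an(bl-br)-90]))
R=np.array([[np.cos(yw),-np.sin(yw)],[np.sin(yw),np.cos(yw)]])
c=(fl+fr+br+bl)/4; o1=c-R@[-.01,0]; o1=c+R@[.010,0]; sp=np.array([.5525,.2027]); o2=sp-R@[-.038,-.035]
print(np.degrees(yw),'origin',o1,o2,'fin',o2+R@[-.078,.045])
f=ray(m,(217/5+240,76/5+108),.174)[:2]; print('fin meas',f, 'in chamber',R.T@(f-o2))
q=observe();print(q['joint_positions'])
E
```

```text
[0.4373095 0.3005161] [0.47904527 0.12967044] [0.70803664 0.18475745] [0.66957402 0.35655535] [np.float64(0.176), np.float64(0.176), np.float64(0.239), np.float64(0.236)]
13.564699923694414 13.526268158948167 13.727880774768877 12.619451685413765
13.359575135706306 origin [0.58322075 0.24518545] [0.58138453 0.24553321] fin [0.49509751 0.27129267]
fin meas [0.49469959 0.27008236] in chamber [-0.07866681  0.04391439]
[-7.48452541e+01  1.50956095e+01 -2.79908021e+00  7.21579610e+01
  1.24151322e-03  8.11023619e+01]
```

move_arm(
  targets=[
    [[0, 0, -0.185, 0, 0, -0.005, -1], [0, 0, -0.185, 0, 0, -0.005, -1], [0, 0, -0.185, 0, 0, -0.005, -1], [0, 0, -0.185, 0, 0, -0.005, -1], [0, 0, -0.185, 0, 0, -0.005, -1], [0, 0, -0.185, 0, 0, -0.005, -1], [0, 0, -0.185, 0, 0, 0, -1], [0, 0, -0.185, 0, 0, 0, -1], [0, 0, -0.185, 0, 0, 0, -1], [0, 0, -0.185, 0, 0, 0, -1], [0, 0, -0.185, 0, 0, 0, -1], [0, 0, -0.185, 0, 0, 0, -1]],
  ],
)

```text
time: 1.6
ee_pos: [0.214, -0.4794, 0.4344]
orientation: [180.0, -0.0, 151.6]
force: [-1.1, -0.7, -0.9]
gripper_width: 0.0002
gripper_force: 0.0
```

move_arm(
  targets=[
    [[0, 0, -0.185, 0, 0, 0, -1], [0, 0, -0.185, 0, 0, 0, -1], [0, 0, -0.185, 0, 0, 0, -1], [0, 0, -0.185, 0, 0, 0, -1]],
  ],
)

```text
time: 2.1
ee_pos: [0.214, -0.4794, 0.4344]
orientation: [180.0, -0.0, -166.0]
force: [-0.7, 0.7, -0.6]
gripper_width: -0.0001
gripper_force: 0.0
```

move_arm(
  targets=[
    [[0, 0, 0.0105, -0.0238, 0.0333, 0, -1], [0, 0, 0, -0.0238, 0.0333, 0, -1], [0, 0, 0, -0.0238, 0.0333, 0, -1], [0, 0, 0, -0.0238, 0.0333, 0, -1], [0, 0, 0, -0.0238, 0.0333, 0, -1], [0, 0, 0, -0.0238, 0.0333, 0, -1], [0, 0, 0, -0.0238, 0.0333, 0, -1], [0, 0, 0, -0.0238, 0.0333, 0, -1], [0, 0, 0, -0.0238, 0.0333, 0, -1], [0, 0, 0, -0.0238, 0.0333, 0, -1]],
  ],
)

```text
time: 3.35
ee_pos: [0.3705, -0.0998, 0.4346]
orientation: [180.0, -0.0, -167.0]
force: [0.5, -0.6, -0.5]
gripper_width: 0.0001
gripper_force: 0.0
```

move_arm(
  targets=[
    [[0, 0, 0, -0.0238, 0.0333, 0, -1], [0, 0, 0, -0.0238, 0.0333, 0, -1], [0, 0, 0, -0.0238, 0.0333, 0, -1], [0, 0, 0, -0.0238, 0.0333, 0, -1], [0, 0, 0, -0.0238, 0.0333, 0, -1], [0, 0, 0, -0.0238, 0.0333, 0, -1], [0, 0, 0, -0.0238, 0.0333, 0, -1], [0, 0, 0, -0.0238, 0.0333, 0, -1], [0, 0, 0, -0.0238, 0.0333, 0, -1], [0, 0, 0, -0.0238, 0.0333, 0, -1], [0, 0, 0, 0, 0, 0, -1]],
  ],
)

```text
time: 4.72
ee_pos: [0.5275, 0.279, 0.4335]
orientation: [180.0, -0.1, -166.8]
force: [-1.2, -0.1, -0.3]
gripper_width: 0.0002
gripper_force: 0.0
```

```bash
python3 - <<'E'
from h import *
s=observe();print(s['time'],s['ee_pos'],s['orientation'],s['joint_positions'].round(1))
m=camera_model('wrist');i=get_image('wrist');cv2.imwrite('pics/w1.png',i);print(m)
for A,p,b in blobs(orange(i),30):print('o',A,p,b,ray(m,p,.161).round(4),ray(m,p,.187).round(4))
for A,p,b in blobs(white(i),150):print('w',A,p,b,ray(m,p,.156).round(4))
E
```

```text
4.725 [0.52750695 0.27899622 0.43348597] [ 1.79997521e+02 -7.81822734e-02 -1.66826759e+02] [20.1 22.1 12.2 80.2  0.   6.9]
{'fx': 341.18839039450205, 'fy': 341.18839039450205, 'cx': 259.6917625893078, 'cy': 186.4459101174546, 'view': array([[-2.28478168e-01,  9.73548848e-01,  6.05702496e-04,
        -1.51192944e-01],
       [ 9.23110622e-01,  2.16443284e-01,  3.17834996e-01,
        -5.97998953e-01],
       [ 3.09296794e-01,  7.31774881e-02, -9.48145848e-01,
         2.24304301e-01],
       [ 0.00000000e+00,  0.00000000e+00,  0.00000000e+00,
         1.00000000e+00]])}
o 266 [  5.6 131.4] [  0 113  12  40] [0.528  0.0941 0.161 ] [0.5194 0.112  0.187 ]
o 133 [257.1 178.8] [236 164  48  20] [0.5216 0.2756 0.161 ] [0.5137 0.274  0.187 ]
w 11406 [242.7 102.8] [ 74  64 250 101] [0.4708 0.2534 0.156 ]
w 303 [ 13.5 117.8] [  0 102  24  52] [0.5184 0.0962 0.156 ]
w 2483 [389.3 188.8] [354 153  71  72] [0.5078 0.3762 0.156 ]
w 984 [155.  191.9] [137 175  37  35] [0.5512 0.2021 0.156 ]
```

View pics/w1.png

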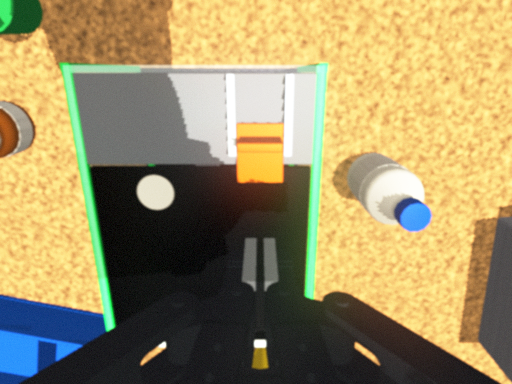

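The wrist view shows the spot at (155,192), agreeing with my earlier estimate. The lock plate's rear edge is at row 184 and the closed fingertips, at (260,240), are behind the fin. Descending.

move_arm(
  targets=[
    [[0, 0, 0, 0, 0, 0.02, -1], [0, 0, 0, 0, 0, 0.02, -1], [0, 0, 0, 0, 0, 0.02, -1], [0, 0, 0, 0, 0, 0.015, -1], [0, 0, 0, 0, 0, 0.01, -1], [0, 0, 0, 0, 0, 0.005, -1], [0, 0, 0, 0, 0, 0.0015, -1], [0, 0, 0, 0, 0, 0, -1]],
  ],
)

```text
time: 5.78
ee_pos: [0.527, 0.277, 0.3435]
orientation: [180.0, 0.0, -167.0]
force: [-0.0, 0.6, -0.0]
gripper_width: -0.0
gripper_force: 0.0
```

move_arm(
  targets=[
    [[0, 0, 0, 0.005, 0, 0, -1], [0, 0, 0, 0.005, 0, 0, -1], [0, 0, 0, 0.005, 0, 0, -1], [0, 0, 0, 0.005, 0, 0, -1], [0, 0, 0, 0.005, 0, 0, -1], [0, 0, 0, 0.005, 0, 0, -1], [0, 0, 0, 0, 0, 0, -1]],
  ],
)

```text
time: 6.65
ee_pos: [0.4974, 0.2701, 0.3433]
orientation: [180.0, -0.0, -167.0]
force: [0.0, -0.4, -0.3]
gripper_width: -0.0001
gripper_force: 0.0
```

move_arm(
  targets=[
    [[0, 0, 0, 0.004, 0, 0, -1], [0, 0, 0, 0.004, 0, 0, -1], [0, 0, 0, 0.004, 0, 0, -1], [0, 0, 0, 0.002, 0, 0, -1], [0, 0, 0, 0, 0, 0, -1]],
  ],
)

```text
time: 7.28
ee_pos: [0.4838, 0.267, 0.3431]
orientation: [180.0, -0.0, -167.0]
force: [0.4, -0.8, 0.1]
gripper_width: 0.0001
gripper_force: 0.0
```

```bash
python3 - <<'E'
from h import *
s=observe();print(s['time'],s['ee_pos'],s['force'])
m=camera_model('wrist');i=get_image('wrist');cv2.imwrite('pics/w2.png',i)
for A,p,b in blobs(orange(i),30):print('o',A,p,b)
E
```

```text
7.275 [0.48384595 0.26703433 0.34314817] [ 0.3841518  -0.75685542  0.08332011]
o 2357 [260.6 228.3] [230 196  70  80]
```

View pics/w2.png

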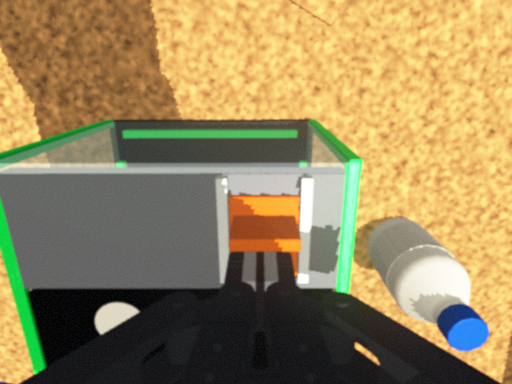

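The tips are on the fin at (265,250), and the plate is partly drawn, with its front edge at row 196 and the box front at about row 170. I'll keep going until the stop.

move_arm(
  targets=[
    [[0, 0, 0, 0.002, 0, 0, -1], [0, 0, 0, 0.002, 0, 0, -1], [0, 0, 0, 0.001, 0, 0, -1], [0, 0, 0, 0, 0, 0, -1]],
  ],
)

```text
time: 7.82
ee_pos: [0.4799, 0.2661, 0.3432]
orientation: [180.0, 0.1, -167.0]
force: [8.5, 1.6, -5.9]
gripper_width: -0.0001
gripper_force: 4.4
```

move_arm(
  targets=[
    [[0, 0, 0, 0.002, 0, 0, -1], [0, 0, 0, 0.001, 0, 0, -1], [0, 0, 0, 0, 0, 0, -1]],
  ],
)

```text
time: 8.2
ee_pos: [0.4789, 0.2658, 0.3434]
orientation: [180.0, 0.4, -167.0]
force: [25.2, 6.9, -16.0]
gripper_width: -0.0002
gripper_force: 12.8
```

move_arm(
  targets=[
    [[0, 0, 0, -0.005, 0, 0, -1], [0, 0, 0, -0.005, 0, 0, -1], [0, 0, 0, 0, 0, -0.02, -1], [0, 0, 0, 0, 0, -0.03, -1], [0, 0, 0, -0.016, -0.026, 0, -1], [0, 0, 0, -0.016, -0.026, 0, -1], [0, 0, 0, -0.0155, -0.0264, 0, -1], [0, 0, 0, 0, 0, 0, -1]],
  ],
)

```text
time: 9.2
ee_pos: [0.5509, 0.2007, 0.3928]
orientation: [-180.0, -0.0, -167.1]
force: [-0.2, 0.1, -0.8]
gripper_width: -0.0003
gripper_force: 0.0
```

```bash
python3 - <<'E'
from h import *
s=observe();print(s['time'],s['ee_pos'],s['orientation'],s['force'])
m=camera_model('wrist');i=get_image('wrist');cv2.imwrite('pics/w3.png',i)
for A,p,b in blobs(orange(i),30):
  for r in (b[1],b[1]+b[3]): q=ray(m,(p[0],r),.161); print('o',A,p,b,q.round(4),(q[:2]-[.582,.2455])@[.9729,.231])
for A,p,b in blobs(white(i),150):print('w',A,p,b,ray(m,p,.156).round(4))
E
```

```text
9.2 [0.55092705 0.20066614 0.39275312] [-1.79996571e+02 -4.52838410e-02 -1.67069635e+02] [-0.2039081   0.05632669 -0.76076895]
o 276 [402.2  96.4] [374  92  66  16] [0.4639 0.2638 0.161 ] -0.11071527337800768
o 276 [402.2  96.4] [374  92  66  16] [0.4723 0.2669 0.161 ] -0.1017934650805581
o 298 [ 50.2 118.5] [ 22 105  45  39] [0.5161 0.0689 0.161 ] -0.1048795604365743
o 298 [ 50.2 118.5] [ 22 105  45  39] [0.5393 0.0697 0.161 ] -0.08218784166697751
w 25722 [313.8 110.6] [178  53 294 120] [0.4855 0.2185 0.156 ]
w 2557 [ 21.8 139.8] [  0 109  48  62] [0.5422 0.0499 0.156 ]
w 1963 [494. 204.] [473 168  39  69] [0.5165 0.3486 0.156 ]
w 1366 [263.2 204.8] [242 185  43  41] [0.5507 0.2029 0.156 ]
```

View pics/w3.png

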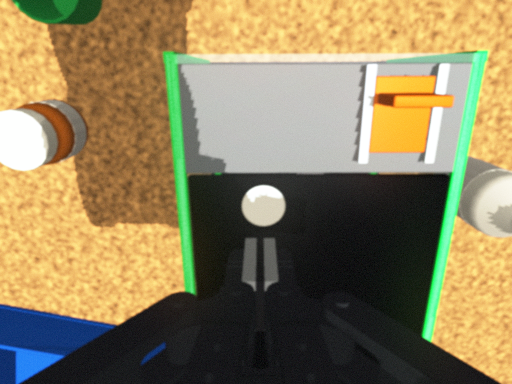

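The lock is clear of the lid: its plate's rear edge is at row 153 and the lid edge at row 174. The spot at (263,205) is directly under the tips. Pressing now.

move_arm(
  targets=[
    [[0, 0, 0, 0, 0, 0.02, -1], [0, 0, 0, 0, 0, 0.02, -1], [0, 0, 0, 0, 0, 0.012, -1], [0, 0, 0, 0, 0, 0.007, -1], [0, 0, 0, 0, 0, 0.004, -1], [0, 0, 0, 0, 0, 0.002, -1], [0, 0, 0, 0, 0, 0, -1]],
  ],
)

```text
time: 10.12
ee_pos: [0.55, 0.2019, 0.3285]
orientation: [180.0, 0.0, -167.0]
force: [-1.7, 1.0, 2.4]
gripper_width: 0.0001
gripper_force: 1.3
```

move_arm(
  targets=[
    [[0, 0, 0, 0, 0, 0.002, -1], [0, 0, 0, 0, 0, 0.001, -1], [0, 0, 0, 0, 0, 0, -1]],
  ],
)

```text
time: 10.5
ee_pos: [0.55, 0.2019, 0.3251]
orientation: [180.0, -0.0, -167.0]
force: [-2.4, 1.4, 3.2]
gripper_width: -0.0
gripper_force: 1.8
```

move_arm(
  targets=[
    [[0, 0, 0, 0, 0, 0.001, -1], [0, 0, 0, 0, 0, 0.001, -1], [0, 0, 0, 0, 0, 0, -1]],
  ],
)

```text
time: 10.88
ee_pos: [0.55, 0.2019, 0.3232]
orientation: [180.0, 0.0, -167.0]
force: [-3.3, 1.2, 3.8]
gripper_width: -0.0005
gripper_force: 2.0
```

move_arm(
  targets=[
    [[0, 0, 0, 0, 0, 0.001, -1], [0, 0, 0, 0, 0, 0, -1]],
  ],
)

```text
time: 11.12
ee_pos: [0.5499, 0.2019, 0.3229]
orientation: [180.0, 0.0, -167.0]
force: [-4.8, 0.5, 12.2]
gripper_width: 0.0002
gripper_force: 6.6
```

move_arm(
  targets=[
    [[0, 0, 0, 0, 0, -0.03, -1], [0, 0, 0, 0, 0, -0.04, -1], [0, 0, 0, 0, 0, -0.04, -1], [0, 0, 0, 0, 0, -0.03, -1], [0, 0, 0, 0.02, 0, 0, -1], [0, 0, 0, 0.02, 0, 0, -1], [0, 0, 0, 0, 0, 0, -1], [0, 0, 0, 0, 0, 0, -1], [0, 0, 0, 0, 0, 0, -1]],
  ],
)

```text
time: 12.25
ee_pos: [0.5117, 0.1929, 0.4618]
orientation: [-180.0, -0.0, -167.0]
force: [-0.1, -0.8, -0.4]
gripper_width: 0.0
gripper_force: 0.0
```

```bash
python3 - <<'E'
from h import *
s=observe();print(s['time'],s['ee_pos'],s['force'])
i=np.hstack([get_image('side')[110:300,120:360],get_image('scene')[90:280,120:360]])
cv2.imwrite('pics/end.png',cv2.resize(i,(790,313),interpolation=cv2.INTER_CUBIC))
E
```

```text
12.25 [0.51170556 0.19290194 0.46184509] [-0.14759322 -0.79237559 -0.36030596]
```

View pics/end.png

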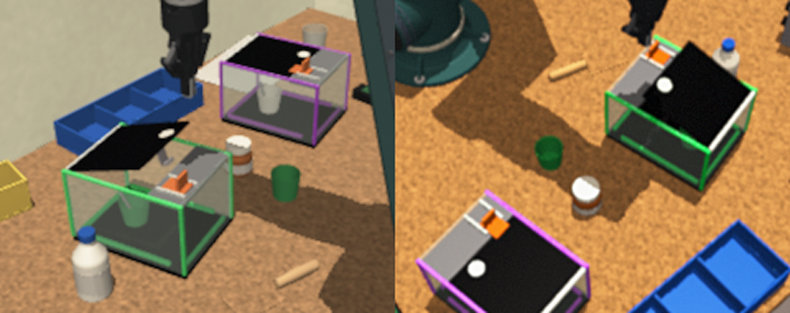

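The picture shows the green lid standing ajar, with its front edge at about (185,125) in the left half. The lock is fully forward at (178,183), the violet chamber is still shut and locked, and the hand is clear.

```bash
python3 -c "
from station import *
print(sign_off())"
```

```text
the job is handed in; nothing more can be done
None
```

The job is handed in: the green chamber's lock is pushed fully forward, its lid stands ajar by itself, and the violet chamber is still shut and locked, with nothing else on the bench moved.

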